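# Peel the top kit tray off its stack and present it

## Robot

A 6-joint arm with a two-finger parallel gripper is mounted at the origin on a cart in front of the work surface, level with it; the furniture and walls round the work are solid. World frame = base frame: x ahead of the robot, y to its left, z up, the work surface at z = 0. Lengths are in m, angles in rad, forces in N, time in s.
With the tool pointing down it reaches from about 0.2 to 0.875 m from the base axis. Payload 3.4 kg.
Tool frame: the origin (TCP) lies at the very end of the fingers, on their centre line; the grasp point (between the pads) lies 19 mm behind it; z points along the fingers, y is the direction in which the jaws open and shut (so a half turn about z gives the same grasp; the last joint's range is limited). The gripper opens to 94 mm and grips with 3 to 60 N. Pads are 16 mm wide; open, the fingers measure 119 mm over their backs; the gripper's body (75 mm by 177 mm) begins 78 mm behind the grasp point.
Start: joints at [-1.223, 0.276, 1.505, -0, 1.361, -0.121], TCP at [0.26, -0.513, 0.205] pointing down, gripper open.
Joint ranges: [-2.89, 2.89], [-0.75, 2.08], [0.22, 2.7], [-1.18, 4.32], [0.11, 2.71], [-2.7, 2.7]. Speed limits (rad/s): [2.57, 2.57, 3.14, 3.14, 3.14, 3.14].

## Interface

Orientations are given as a rotation vector (axis times angle).
In Python, from plant import get_obs, vision, arm gives the robot as it stands.
- The arm moves only by the shell command python3 -m handwheel 'ROWS' [OPENING] [FORCE]. ROWS is JSON, a list of rows, each a list of 6 numbers: the shift along the tool's x, y, z in mm, then the turn, a rotation vector about the tool's x, y, z in degrees. In form: [[tx, ty, tz, wx, wy, wz], ...]. A call has 1 to 20 rows; each row is the pose to reach, as a shift and turn from the pose commanded when the call began, along the tool's axes at that moment; what a row does not reach only later rows make up. A row lasts 1/8 s, in which the tool goes at most 62.5 mm and 10.7 degrees, less where a joint would pass 70% of its speed; a pose out of reach is approached as far as the arm can. A call with a gripper value outside its range is refused whole. OPENING is the gripper's target within -1 to 1 (shut at 1, half-way at 0, fully open at -1), set as the call begins (- or left out, the last holds). The fingers move at their own pace and stop on an object; FORCE is the grip in N (left out, the last holds). Time passes only in rows, so rows that repeat a pose let the fingers close. It gives the time, the measured TCP pose, the force and the opening at its end, in the units of the state.
- get_obs(): the state, without advancing time (a new reading comes with each control period).
- vision.snapshot(name): name is "side" or "top" or "wrist"; returns a dict with "image" (480x640x3 uint8, blue, green, red), "range_z" (480x640 float32, m along the optical axis (not along the pixel's ray), 0 where there is no reading), "camera_matrix" (3x3 intrinsics, pixels), "extrinsics" (4x4, takes a point from camera to world coordinates). Camera axes: x right, y down, z forward; pixel columns grow to the right and rows downward; lengths in m; the calibration is good to about 2 mm. A picture is of the moment at which its call begins.
- arm.sign_off(): hands the job in, once; it reports no verdict.
The state is a dict: "time_s": time; "joint_pos": joint angles; "joint_velocities": joint speeds; "joint_torque": joint torques, N m; "eef_pos": TCP position; "tool_rot": TCP orientation; "ft_force": force on the tool from outside, world axes, zero at the start; "wrist_torque": the same for the moment, N m; "grip_width": opening from 0.0 (shut) to 1.0 (fully open).
Only numpy, scipy, OpenCV 4.12 (cv2) and the standard library are available. Lean on these libraries where they do the work, as an engineer would, in place of code of your own. Each camera call takes 0.05 s, during which the arm holds its last target.

## Task

Three shallow grey parts trays are nested in a holder on the bench; four sprung flaps cling to the rim of the top one and a swing clamp lies over its edge. Turn the clamp's bar knob anticlockwise (seen from above) all the way to its end stop, then peel off the top tray: pinch its upright tab and raise that corner first, while the opposite corner is still down in the stack. Finish holding the tray up by its tab, level and still, with its underside at least 15 cm above the bench; leave the two trays below in the holder and do not disturb the loose gear and bushing nearby.

Things in the scene. Friction and masses are not known exactly. Their poses are not given: they have to be found in the camera images.
- holder: Fixed aluminium plate, 190 x 190 x 10 mm, that carries the tray stack, four flaps and the clamp. Origin on the bench under the middle of the stack; z up. The stack's long side lies along the holder's x. The plate covers x +-95, y -109 to +81 mm. Sprung flaps stand at (x,y) = (73,0), (30,58), (-73,-22), (25,-58) mm.
- clamp (a joint): Angle of the swing clamp's knob, rad, growing anticlockwise from above: starts between 0 and 0.25 with the clamp's bar over the tray's rim, end stop at 1.4 with the bar clear of the trays. It stays where it is left (friction about 0.06 N m).
- clamp_knob (a point): Centre of the clamp's upright black bar grip, on the turning axis, about 75 mm over the bench, at holder (-40,-85) mm. The grip is 12 mm thick along its own x, 38 mm long along its own y, 26 mm high (13 mm above and below this point), on a disc of 38 mm diameter. A flat steel bar 59 mm long below the disc points along the grip's +y.
- tray_tab (a point): Centre of the upright tab outside the top tray's -x, +y corner, about 61.5 mm over the bench at the start. Axes are the tray's (the holder's while nested). The tab is 8 mm thick, 26 mm long along the tray's direction (-1, 1, 0)/sqrt 2, and rises 31 mm above the rim: 15.5 mm below this point (rim's top face) to 15.5 mm above it. The tray is rigid.
- top_tray_center (a point): Centre of the top tray, half-way up. The tray is 130 x 100 mm over its rim, 20 mm deep, wall 2 mm, about 70 g; its underside is 10 mm below this point and the rim's top 10 mm above. z is the tray's up axis.
- tray_tab_corner (a point): Underside of the top tray's rim at the corner that carries the tab; about 43.5 mm over the bench at the start.
- tray_far_corner (a point): Underside of the top tray's rim at the diagonally opposite corner; about 43.5 mm over the bench at the start.
- middle_tray_center (a point): Centre of the second tray of the stack, half-way up, 8 mm lower than the top one; no tab. Must stay in the holder.
- bottom_tray_center (a point): Centre of the lowest tray, 16 mm lower than the top one; no tab. Must stay in the holder.
- gear_center (a point): Centre of a loose spur gear, 44 mm in diameter and 17 mm high, standing near the vise: a bystander.
- bush_center (a point): Centre of a loose grey plain bushing, 28 mm in diameter and 30 mm high: a bystander.
- flap_a_nose (a point): Nose of the steel sprung flap at the stack's +x side, one of four alike, one a side, 22 mm wide, top 50 mm over the bench. The nose reaches 4 mm over the top tray's rim. A flap folds up and outward when the rim pushes it up (about 4 to 6 N each, free once the rim has risen about 5 mm there) and springs back.

How it is judged:
On the way, in this order (a step that is already met when the one before it is completed fails the run):
1. the clamp knob is at its anticlockwise end stop, tray still seated (value of joint clamp above 1.32 rad and z of tray_tab_corner in the frame of holder below 0.05 m), for 0.1 s.
2. the tab corner is peeled up by 15 mm or more while the opposite corner is still within 8 mm of its seat (z of tray_tab_corner in the frame of holder above 0.0585 m and z of tray_far_corner in the frame of holder below 0.0515 m and contact force between the fingers and top_tray above 0.5 N), for 0.05 s.
At the end, for the whole second after the job is handed in: Top tray held by its tab in the fingers alone, centre over 155 mm above the bench, within 17 degrees of level, still; clamp over 1.3 of 1.4 rad; lower trays nested in the holder within 10 mm sideways, 4 mm in height; gear and bushing moved under 20 mm (height (world z) of top_tray_center above 0.155 m and angle between top_tray_center's own z axis and vertical below 0.3 rad and distance between the grasp point and tray_tab below 0.035 m and contact force between the fingers and top_tray above 1 N and contact force between top_tray and holder below 0.05 N and contact force between top_tray and middle_tray below 0.05 N and linear speed of top_tray below 0.03 m/s and value of joint clamp above 1.3 rad and distance between middle_tray_center and bottom_tray_center below 0.013 m and z of middle_tray_center in the frame of holder below 0.032 m and horizontal distance between each of middle_tray_center, bottom_tray_center and holder below 0.01 m and distance of each of gear_center, bush_center from where it was at the start of the episode below 0.02 m); the arm keeps its last pose, push and grip.
It fails at once if a lower tray is pulled up out of the stack (height (world z) of middle_tray_center above 0.055 m or height (world z) of bottom_tray_center above 0.047 m).
It fails at once if the gear or the bushing is knocked away (distance of any of gear_center, bush_center from where it was at the start of the episode above 0.03 m).
It also fails if it takes over 48 s, if anything falls off the work surface, if the arm or the gripper's body presses on something with over 40 N, if the wrist force passes 120 N, or if a joint passes its speed limit or range.

## Working session

There is one attempt and no reset: what is moved stays moved. The work goes in short steps, Python scripts to look and compute and a shell command to move; the robot and the scene stay as the last step left them, time stands still between calls to the robot, and variables do not carry over. Pictures are saved under pics/ and viewed, and the job is handed in when it is done.

```bash
mkdir -p pics; ls
cat > h.py <<'E'
import numpy as np,cv2
from plant import get_obs,vision,arm
from scipy.spatial.transform import Rotation as R
def snap(n,f=None):
    s=vision.snapshot(n)
    np.savez('/tmp/%s.npz'%n,**s)
    if f: cv2.imwrite('pics/'+f,s['image'])
    return s
def pts(s):
    K=s['camera_matrix'];E=s['extrinsics'];Z=s['range_z']
    v,u=np.mgrid[:480,:640]
    P=np.stack([(u-K[0,2])/K[0,0]*Z,(v-K[1,2])/K[1,1]*Z,Z],-1)
    W=P@E[:3,:3].T+E[:3,3]; W[Z==0]=np.nan
    return W
E
python3 - <<'E'
from h import *
np.set_printoptions(precision=4,suppress=True)
o=get_obs();print({k:np.round(v,3) for k,v in o.items()})
for n in ['top','side','wrist']:
    s=snap(n,n+'0.png');print(n,s['extrinsics'],s['camera_matrix'][0,0])
E
```

```text
pics
{'time_s': np.float64(0.0), 'joint_pos': array([-1.223,  0.277,  1.506,  0.   ,  1.361, -0.121]), 'joint_velocities': array([-0.001, -0.   ,  0.001,  0.002,  0.001, -0.001]), 'joint_torque': array([  0.002, -40.458, -23.723,   0.071,   0.035,  -0.   ]), 'eef_pos': array([ 0.26 , -0.512,  0.205]), 'tool_rot': array([-3.054, -0.729,  0.   ]), 'ft_force': array([-0.127, -0.497,  0.358]), 'wrist_torque': array([-0.063, -0.003,  0.017]), 'grip_width': np.float64(1.0)}
top [[-0.0232 -0.9966  0.0793  0.4741]
 [-0.9997  0.0221 -0.0142  0.158 ]
 [ 0.0124 -0.0796 -0.9967  1.1063]
 [ 0.      0.      0.      1.    ]] 544.4840146667754
side [[ 0.9865  0.084  -0.1404  0.6588]
 [ 0.1627 -0.4122  0.8964 -0.6298]
 [ 0.0174 -0.9072 -0.4204  0.4512]
 [ 0.      0.      0.      1.    ]] 497.78830611158395
wrist [[ 0.4513 -0.8597 -0.2393  0.3281]
 [-0.8924 -0.4354 -0.119  -0.4767]
 [-0.0018  0.2673 -0.9636  0.384 ]
 [ 0.      0.      0.      1.    ]] 412.9774511681196
```

View pics/top0.png

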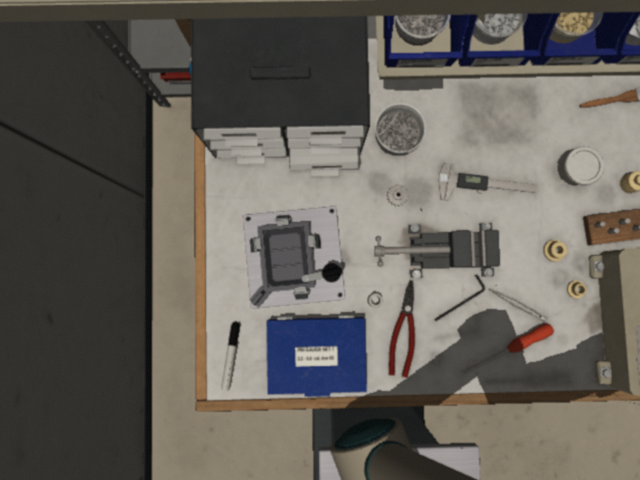

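View pics/side0.png

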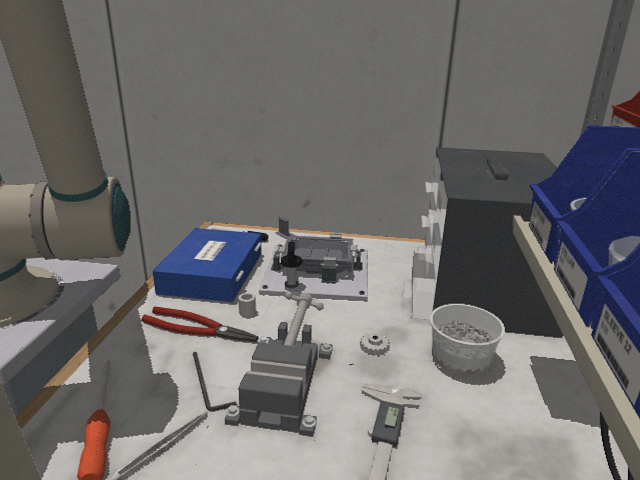

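View pics/wrist0.png

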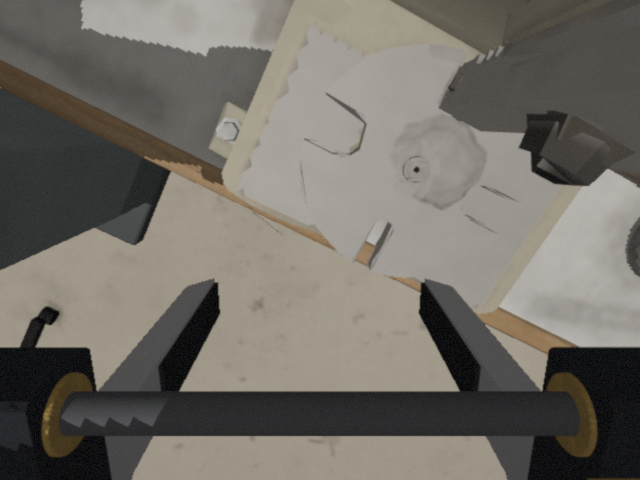

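The top view shows the holder plate at about (294,255), with the black knob at (332,271), the tab at (260,294), the gear at (397,195) and the bushing at (375,298). The holder is nearly aligned with the world axes. Next I'll measure these.

Run:
```python
from h import *
np.set_printoptions(precision=4,suppress=True)
s=dict(np.load('/tmp/top.npz'));W=pts(s);im=s['image']
def ray(u,v,z):
    K=s['camera_matrix'];E=s['extrinsics']
    d=E[:3,:3]@np.array([(u-K[0,2])/K[0,0],(v-K[1,2])/K[1,1],1]);return E[:3,3]+d*(z-E[2,3])/d[2]
roi=np.zeros((480,640),bool);roi[200:312,236:352]=1
for u,v in [(294,210),(220,300),(332,271),(260,294),(397,195),(375,298),(287,255)]:print(u,v,W[v,u])
z=W[...,2]
m=(roi&(z>0.006)).astype(np.uint8)
n,l,st,c=cv2.connectedComponentsWithStats(m);print(st)
i=1+np.argmax(st[1:,4]);P=W[l==i]
# plate: points 6..16mm
q=P[P[:,2]<0.2]
r=cv2.minAreaRect((q[:,:2]*1000).astype(np.float32));print(r,cv2.boxPoints(r))
b=roi&(im.max(-1)<40);ys,xs=np.nonzero(b);print('dark',len(xs),W[b][:, :].mean(0))
cv2.imwrite('pics/topc.png',cv2.resize(im[195:320,225:420],None,fx=4,fy=4,interpolation=cv2.INTER_CUBIC))
s=dict(np.load('/tmp/side.npz'))
cv2.imwrite('pics/sidec.png',cv2.resize(s['image'][205:320,235:395],None,fx=5,fy=5,interpolation=cv2.INTER_CUBIC))
```

```text
294 210 [0.6258 0.1993 0.0121]
220 300 [0.4479 0.352  0.0017]
332 271 [0.4989 0.1277 0.0899]
260 294 [0.4591 0.2637 0.0772]
397 195 [ 0.6512 -0.0098  0.0173]
375 298 [ 0.4445  0.0393 -0.0002]
287 255 [0.534  0.2142 0.03  ]
[[     0      0    640    480 298345]
 [   289    201      1      1      1]
 [   251    203      1      1      1]
 [   347    202      1      1      1]
 [   350    202      1      1      1]
 [   254    205      2      1      2]
 [   258    206      1      1      1]
 [   273    206      1      1      1]
 [   243    206    102    103   8814]
 [   275    209      1      1      1]
 [   351    208      1      1      1]
 [   245    211      1      1      1]
 [   253    211      1      1      1]
 [   340    210      1      1      1]
 [   344    210      1      1      1]
 [   242    213      1      1      1]
 [   343    225      1      1      1]
 [   346    224      2      2      2]
 [   351    227      1      1      1]
 [   348    232      1      1      1]
 [   345    236      1      1      1]
 [   343    255      1      1      1]
 [   240    258      1      1      1]
 [ 
[... 153 characters left out ...]
 236    281      1      1      1]
 [   238    287      1      1      1]
 [   245    293      1      1      1]
 [   346    297      1      1      1]
 [   238    298      1      1      1]
 [   241    305      1      1      1]
 [   320    305      1      1      1]
 [   270    309      1      1      1]
 [   280    308      1      1      1]
 [   292    309      1      2      2]
 [   261    311      1      1      1]
 [   304    311      1      1      1]
 [   338    310      1      1      1]]
((532.0797729492188, 202.7471923828125), (192.31735229492188, 193.00958251953125), 4.803995132446289) [[428.1769 290.8599]
 [444.3409  98.5284]
 [635.9827 114.6345]
 [619.8186 306.966 ]]
dark 312 [nan nan nan]
```

View pics/topc.png

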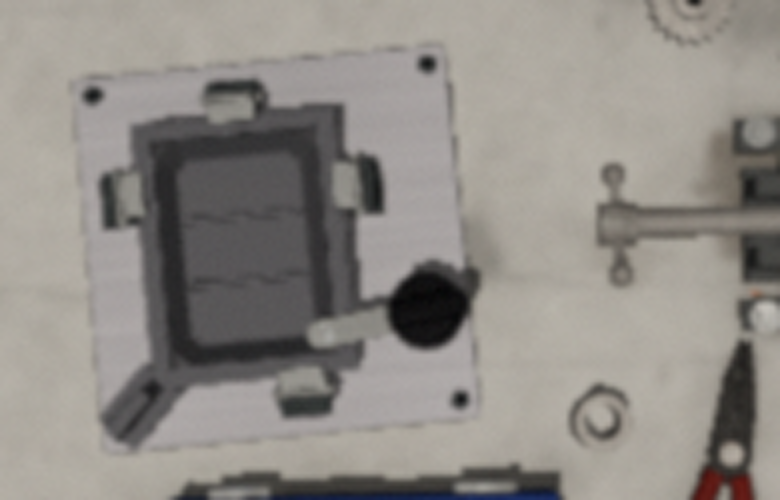

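View pics/sidec.png

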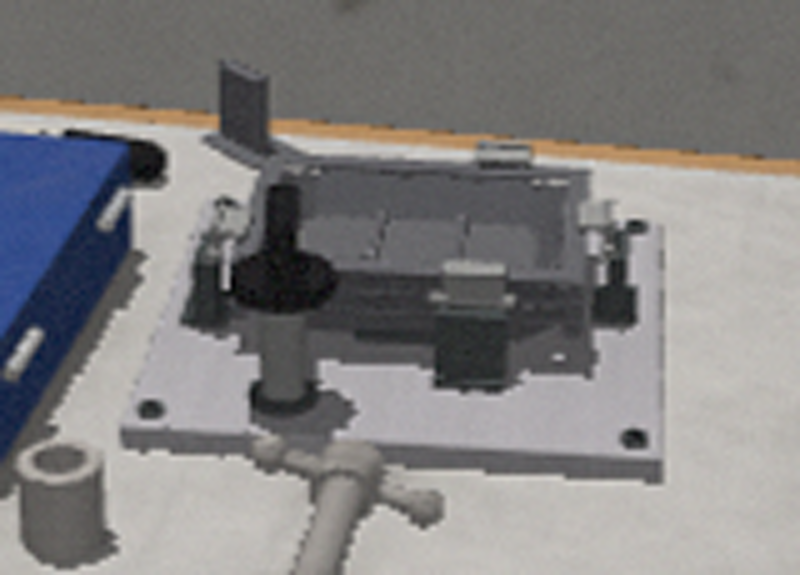

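```bash
cat >> h.py <<'E'
YAW=np.deg2rad(4.8);O=np.array([.5308,.2167])
def H2W(p):
    c,s=np.cos(YAW),np.sin(YAW);return O+np.array([[c,-s],[s,c]])@np.array(p)
def Rdown(jaw):  # tool pointing down with y axis at world angle jaw (deg)
    a=np.deg2rad(jaw);y=np.array([np.cos(a),np.sin(a),0]);z=np.array([0,0,-1.]);return np.column_stack([np.cross(y,z),y,z])
def delta(p,Rt,p0=None,R0=None):
    o=get_obs()
    if p0 is None:p0=o['eef_pos'];
    if R0 is None:R0=R.from_rotvec(o['tool_rot']).as_matrix()
    t=R0.T@(np.array(p)-p0)*1000; w=np.rad2deg(R.from_matrix(R0.T@Rt).as_rotvec())
    return np.round(t,1),np.round(w,2)
E
python3 - <<'E'
from h import *
np.set_printoptions(precision=4,suppress=True)
s=dict(np.load('/tmp/top.npz'));W=pts(s)
def dist(a,b):return np.hypot(W[...,0]-a,W[...,1]-b)
k=(dist(.498,.1285)<.03)&(W[...,2]>.078)&(W[...,2]<.1);P=W[k];print('knob top',len(P),P.mean(0),np.median(P[:,2]))
r=cv2.minAreaRect((P[:,:2]*1000).astype(np.float32));print(r)
t=(dist(.4591,.2637)<.03)&(W[...,2]>.06)&(W[...,2]<.1);P=W[t];print('tab top',len(P),P.mean(0),P.min(0),P.max(0))
r=cv2.minAreaRect((P[:,:2]*1000).astype(np.float32));print(r,'in holder',np.linalg.inv(np.array([[np.cos(YAW),-np.sin(YAW)],[np.sin(YAW),np.cos(YAW)]]))@(P.mean(0)[:2]-O)*1000)
# rim: z 43..49
g=(dist(*O)<.09)&(W[...,2]>.042)&(W[...,2]<.0485);P=W[g];print('rim',len(P),P.mean(0))
# bar z 50..62
b=(dist(.498,.1285)<.065)&(W[...,2]>.049)&(W[...,2]<.07)&(W[...,1]>.15);P=W[b];print('bar',len(P),P.mean(0));q=P.mean(0)[:2]-[.4985,.128];print(np.rad2deg(np.arctan2(q[1],q[0])))
s=dict(np.load('/tmp/side.npz'));W=pts(s)
k=(dist(.498,.1285)<.04)&(W[...,2]>.064)&(W[...,2]<.1);P=W[k];print('side knob',len(P),P.mean(0),P.min(0),P.max(0))
t=(dist(.4591,.2637)<.03)&(W[...,2]>.05)&(W[...,2]<.1);P=W[t];print('side tab',len(P),P.mean(0),P.min(0),P.max(0))
p=H2W((-40,-85))if 0 else O+(H2W(np.array([-.04,-.085]))-O)
print('knob pred',p)
E
```

```text
knob top 128 [0.4968 0.1295 0.0881] 0.08798748208696094
((496.8646545410156, 129.36314392089844), (11.96756362915039, 37.5779914855957), 11.37926959991455)
tab top 70 [0.4513 0.2704 0.0767] [0.4402 0.2605 0.0607] [0.4629 0.2808 0.0815]
((451.5027160644531, 270.8189697265625), (8.926032066345215, 25.849275588989258), 52.8504524230957) in holder [-74.6986  60.1761]
rim 1112 [0.5281 0.2216 0.0458]
bar 180 [0.4925 0.1689 0.0535]
98.30021252129016
side knob 139 [0.5024 0.1156 0.0789] [0.4923 0.1053 0.064 ] [0.5097 0.143  0.0868]
side tab 130 [0.4561 0.2641 0.0639] [0.4446 0.2547 0.0502] [0.4665 0.2744 0.0757]
knob pred [0.4981 0.1287]
```

Knob: centre (0.497, 0.129), top at 0.088, measures 12 x 37.6 mm, thin axis at 11.4°. Tab: (0.451, 0.271), top at 0.077, measures 9 x 26 mm. Both match the given sizes.

Run:
```python
from h import *
print(delta([.497,.1293,.24],Rdown(11.4)),delta([.497,.1293,.24],Rdown(191.4)))
```

```text
(array([ 501.8, -465.4,  -34.5]), array([-6.000e-02, -6.000e-02, -7.454e+01])) (array([ 501.8, -465.4,  -34.5]), array([-6.0000e-02,  6.0000e-02,  1.0546e+02]))
```

```bash
python3 -m handwheel '[[0,0,-40,0,0,0],[40,-37,-60,0,0,-6],[80,-74,-70,0,0,-12],[120,-111,-70,0,0,-18],[160,-148,-70,0,0,-24],[200,-185,-70,0,0,-30],[240,-222,-70,0,0,-36],[280,-260,-70,0,0,-42],[320,-297,-70,0,0,-48],[360,-334,-70,0,0,-54],[400,-371,-70,0,0,-60],[440,-408,-60,0,0,-66],[475,-440,-50,0,0,-71],[495,-460,-40,0,0,-74.5],[502,-465,-34,0,0,-74.5],[502,-465,-34,0,0,-74.5]]' -0.3
python3 - <<'E'
from h import *
o=get_obs();print(o['time_s'],o['eef_pos'],o['joint_pos'],o['grip_width']);print(delta([.497,.1293,.066],Rdown(11.4)))
snap('wrist','w1.png')
E
```

```text
time_s: 2.15
eef_pos: [0.4972, 0.1283, 0.2388]
tool_rot: [-1.991, -2.43, 0.003]
ft_force: [0.0, -0.3, -0.2]
grip_width: 0.645
2.15 [0.49717678 0.12828731 0.23882562] [ 1.17508143e-01  1.65817634e-01  1.56987144e+00 -7.40862519e-04
  1.40749955e+00 -8.03567235e-02] 0.6448948240676698
(array([  1.1,   0.3, 172.8]), array([-0.09,  0.03, -0.06]))
```

View pics/w1.png

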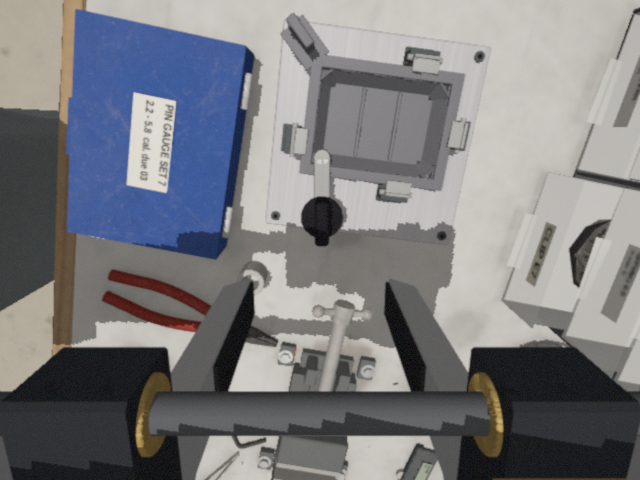

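The wrist view shows the knob at (321,217) with its bar centred between the jaws. The bushing at (253,276) is about 100 mm from the knob in world coordinates, so it is clear. I'll descend now.

```bash
python3 -m handwheel '[[1,0,30,0,0,0],[1,0,70,0,0,0],[1,0,110,0,0,0],[1,0,140,0,0,0],[1,0,160,0,0,0],[1,0,172,0,0,0],[1,0,172,0,0,0]]'; python3 -m handwheel '[[0,0,0,0,0,0],[0,0,0,0,0,0],[0,0,0,0,0,0],[0,0,0,0,0,0],[0,0,0,0,0,0],[0,0,0,0,0,0]]' 1 25
```

```text
time_s: 3.08
eef_pos: [0.4971, 0.1288, 0.0674]
tool_rot: [-1.992, -2.429, 0.001]
ft_force: [-0.4, 1.1, 0.1]
grip_width: 0.65
time_s: 3.82
eef_pos: [0.4987, 0.1299, 0.0677]
tool_rot: [1.99, 2.429, 0.003]
ft_force: [1.9, 0.6, -1.4]
grip_width: 0.121
```

```bash
python3 -m handwheel '[[0,0,0,0,0,-7],[0,0,0,0,0,-14],[0,0,0,0,0,-21],[0,0,0,0,0,-28],[0,0,0,0,0,-35],[0,0,0,0,0,-42],[0,0,0,0,0,-49],[0,0,0,0,0,-56],[0,0,0,0,0,-62],[0,0,0,0,0,-67],[0,0,0,0,0,-71],[0,0,0,0,0,-73],[0,0,0,0,0,-74],[0,0,0,0,0,-74]]'
python3 - <<'E'
from h import *
o=get_obs();print(o['wrist_torque'],o['ft_force'],o['joint_pos']);s=snap('top','t2.png')
Rm=R.from_rotvec(o['tool_rot']).as_matrix();print(np.rad2deg(np.arctan2(Rm[1,1],Rm[0,1])))
E
```

```text
time_s: 5.58
eef_pos: [0.4966, 0.1277, 0.0676]
tool_rot: [-0.127, -3.138, 0.006]
ft_force: [-0.0, -5.6, 3.0]
grip_width: 0.123
[-0.94428999 -0.0389453  -0.25570609] [-0.02028462 -5.57508285  2.97422152] [ 0.11854121  0.30395194  1.84183856 -0.00392816  0.99773775 -1.36952071]
85.38201137773444
```

```bash
python3 -m handwheel '[[0,0,0,0,0,-1.5],[0,0,0,0,0,-3],[0,0,0,0,0,-3]]'
python3 - <<'E'
from h import *
o=get_obs();print(o['wrist_torque'],o['ft_force'])
Rm=R.from_rotvec(o['tool_rot']).as_matrix();print(np.rad2deg(np.arctan2(Rm[1,1],Rm[0,1])))
E
```

```text
time_s: 6.0
eef_pos: [0.4964, 0.1277, 0.0676]
tool_rot: [-0.045, -3.139, 0.005]
ft_force: [-1.6, -5.9, 3.0]
grip_width: 0.13
[-0.9845528   0.09553186 -0.48408976] [-1.57488323 -5.89907341  2.99641064]
88.34196584018353
```

The resisting torque rose from 0.26 to 0.48 N m, so the clamp is on its stop. I'll relax the twist, open and rise.

```bash
python3 -m handwheel '[[0,0,0,0,0,2],[0,0,0,0,0,3]]'; python3 -m handwheel '[[0,0,0,0,0,0],[0,0,0,0,0,0],[0,0,0,0,0,0],[0,0,-20,0,0,0],[0,0,-50,0,0,0],[0,0,-90,0,0,0],[0,0,-130,0,0,0],[0,0,-130,0,0,0]]' -0.3 50
python3 - <<'E'
from h import *
o=get_obs();s=snap('wrist','w3.png')
W=pts(s)
k=(np.hypot(W[...,0]-.497,W[...,1]-.129)<.03)&(W[...,2]>.08)&(W[...,2]<.1);P=W[k];r=cv2.minAreaRect((P[:,:2]*1000).astype(np.float32));print(P.mean(0),r)
t=(np.hypot(W[...,0]-.4513,W[...,1]-.2706)<.03)&(W[...,2]>.068)&(W[...,2]<.1);P=W[t]
if len(P)>5:print('tab',len(P),P.mean(0),cv2.minAreaRect((P[:,:2]*1000).astype(np.float32)))
print(o['eef_pos'],o['joint_pos'])
p0=o['eef_pos']
print(delta([.4513,.2706,.20],Rdown(51)),delta([.4513,.2706,.05],Rdown(51)))
E
```

```text
time_s: 6.25
eef_pos: [0.4965, 0.1277, 0.0676]
tool_rot: [-0.128, -3.137, 0.006]
ft_force: [-1.0, -4.9, 2.1]
grip_width: 0.124
time_s: 7.25
eef_pos: [0.4995, 0.1302, 0.2006]
tool_rot: [0.126, 3.132, 0.002]
ft_force: [0.4, -0.8, -1.6]
grip_width: 0.651
[0.49667429 0.12882605 0.086911  ] ((497.49517822265625, 128.67909240722656), (11.25275707244873, 37.62751007080078), 85.49029541015625)
tab 565 [0.45171359 0.26936054 0.07552442] ((452.3580627441406, 270.2684326171875), (9.96401309967041, 25.931291580200195), 50.06962585449219)
[0.49952317 0.13015394 0.20057562] [ 1.19892835e-01  1.86109251e-01  1.63983459e+00  1.95634855e-04
  1.30856828e+00 -1.37026961e+00]
(array([ 57.9, 136.4,  -1.6]), array([ 0.09,  0.14, 34.38])) (array([ 58.3, 136.3, 148.4]), array([ 0.09,  0.14, 34.38]))
```

View pics/w3.png

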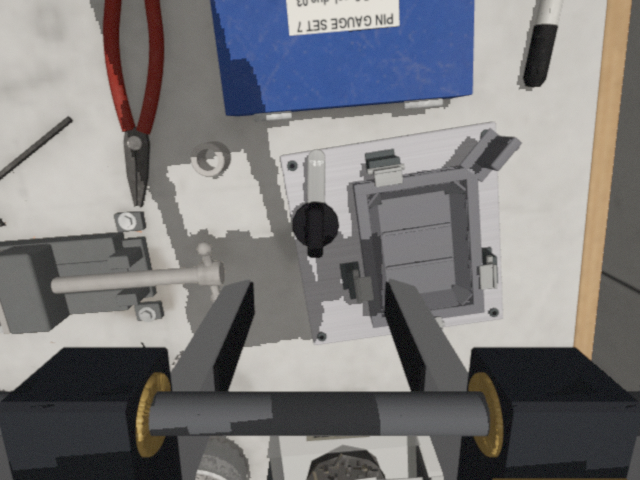

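Clamp grip is now at 85.5° world, which is 1.41 rad, so it has reached the stop. In the wrist view the bar at (316,180) is clear of the trays. Tab at (0.452, 0.270), thin axis at 50°. Moving over the tab.

```bash
python3 -m handwheel '[[12,28,-1,0,0,8],[26,62,-1,0,0,17],[42,98,-1,0,0,26],[54,128,-1,0,0,35],[58,136,-1,0,0,35],[58,136,-1,0,0,35]]' -0.4
python3 - <<'E'
from h import *
o=get_obs();s=snap('wrist','w4.png')
W=pts(s)
t=(np.hypot(W[...,0]-.4513,W[...,1]-.2706)<.03)&(W[...,2]>.068)&(W[...,2]<.1);P=W[t]
if len(P)>5:print('tab',len(P),P.mean(0),cv2.minAreaRect((P[:,:2]*1000).astype(np.float32)))
print(o['eef_pos'],o['joint_pos'])
print(delta([.452,.2702,.051],Rdown(50.2)))
E
```

```text
time_s: 8.05
eef_pos: [0.4499, 0.2695, 0.1973]
tool_rot: [-1.06, -2.956, 0.003]
ft_force: [0.2, -0.9, 0.1]
grip_width: 0.7
tab 385 [0.45126901 0.27170916 0.07636295] ((452.2654113769531, 270.9813232421875), (9.142614364624023, 25.745532989501953), 49.96803665161133)
[0.44989179 0.26952918 0.19730792] [ 4.07592901e-01  2.06135240e-01  1.62185355e+00 -7.64182431e-04
  1.31589517e+00 -4.74317898e-01]
(array([ -0.6,   2.3, 146.6]), array([-0.11,  0.  ,  0.26]))
```

View pics/w4.png

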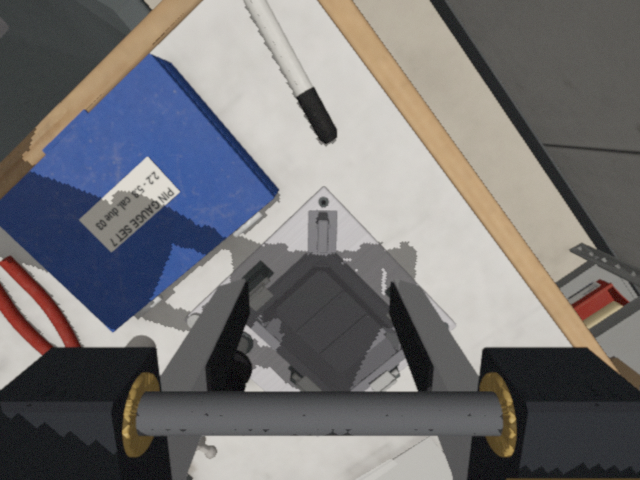

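The wrist view shows the tab upright at (322,230), midway between the fingers and lined up with them. Descending and pinching.

```bash
python3 -m handwheel '[[-1,2,35,0,0,0],[-1,2,75,0,0,0],[-1,2,110,0,0,0],[-1,2,135,0,0,0],[-1,2,146,0,0,0],[-1,2,146,0,0,0]]' 0; python3 -m handwheel '[[0,0,0,0,0,0],[0,0,0,0,0,0],[0,0,0,0,0,0],[0,0,0,0,0,0],[0,0,0,0,0,0],[0,0,0,0,0,0]]' 1 50
python3 - <<'E'
from h import *
o=get_obs();print(o['eef_pos'],o['wrist_torque'])
R0=R.from_rotvec(o['tool_rot']).as_matrix();p0=o['eef_pos'];print(R0)
# peel about far corner, axis perpendicular to diagonal
far=np.array([*(O+(H2W([.065,-.05])-O)),.0435]);d=far[:2]-p0[:2];d/=np.linalg.norm(d);print(far,d)
ax=np.cross([d[0],d[1],0],[0,0,1]) ; 
# rotation that raises tab side
for sg in (1,-1):
  Q=R.from_rotvec(sg*.1*ax).as_matrix()
  if (Q@(p0-far))[2]>(p0-far)[2]:break
for a in (2,4,6,8,10,12):
  Q=R.from_rotvec(sg*np.deg2rad(a)*ax).as_matrix();print(a,delta(far+Q@(p0-far),Q@R0,p0,R0))
E
```

```text
time_s: 8.85
eef_pos: [0.4527, 0.2699, 0.0521]
tool_rot: [-1.066, -2.955, 0.002]
ft_force: [-0.4, -0.6, 0.5]
grip_width: 0.501
time_s: 9.6
eef_pos: [0.4526, 0.2708, 0.0526]
tool_rot: [1.065, 2.955, 0.0]
ft_force: [-0.7, -0.7, 1.8]
grip_width: 0.079
[0.45264822 0.27079994 0.05264701] [-0.05302655 -0.06670479 -0.00599737]
[[-7.70178351e-01  6.37828542e-01  2.40768897e-04]
 [ 6.37828549e-01  7.70178381e-01 -5.93215381e-05]
 [-2.23271969e-04  1.07881112e-04 -9.99999969e-01]]
[0.59975593 0.17231442 0.0435    ] [ 0.83097012 -0.55631705]
2 (array([-0.4,  0. , -6.2]), array([0.2 , 1.99, 0.  ]))
4 (array([ -1.1,   0.1, -12.3]), array([0.41, 3.98, 0.  ]))
6 (array([ -1.9,   0.2, -18.5]), array([0.61, 5.97, 0.  ]))
8 (array([ -3. ,   0.3, -24.5]), array([0.81, 7.96, 0.  ]))
10 (array([ -4.3,   0.4, -30.6]), array([1.02, 9.95, 0.  ]))
12 (array([ -5.7,   0.6, -36.6]), array([ 1.22, 11.94,  0.  ]))
```

Width is 7.4 mm, so the tab is held. Peeling slowly about the far corner.

```bash
python3 -m handwheel '[[0,0,-1.5,0,0.5,0],[0,0,-3,0.1,1,0],[-0.4,0,-6,0.2,2,0],[-0.7,0,-9.2,0.3,3,0],[-1,0,-12.3,0.4,4,0],[-1.5,0.1,-15.4,0.5,5,0],[-1.9,0.2,-18.5,0.6,6,0],[-2.5,0.2,-21.5,0.7,7,0],[-2.5,0.2,-21.5,0.7,7,0],[-2.5,0.2,-21.5,0.7,7,0]]'
python3 - <<'E'
from h import *
o=get_obs();print(o['eef_pos'],o['ft_force'],o['wrist_torque'],o['joint_pos'])
s=snap('side','s5.png')
cv2.imwrite('pics/s5c.png',cv2.resize(s['image'][170:320,235:395],None,fx=4,fy=4,interpolation=cv2.INTER_CUBIC))
E
```

```text
time_s: 10.85
eef_pos: [0.4554, 0.2683, 0.074]
tool_rot: [-1.026, -2.844, -0.044]
ft_force: [4.3, -2.9, -6.8]
grip_width: 0.082
[0.45544031 0.26834377 0.07400339] [ 4.29064669 -2.86439623 -6.75338572] [-0.48845192 -0.68692822 -0.06598194] [ 0.32859141  0.34895012  1.75816734  0.10774117  1.11084166 -0.60097157]
```

View pics/s5c.png

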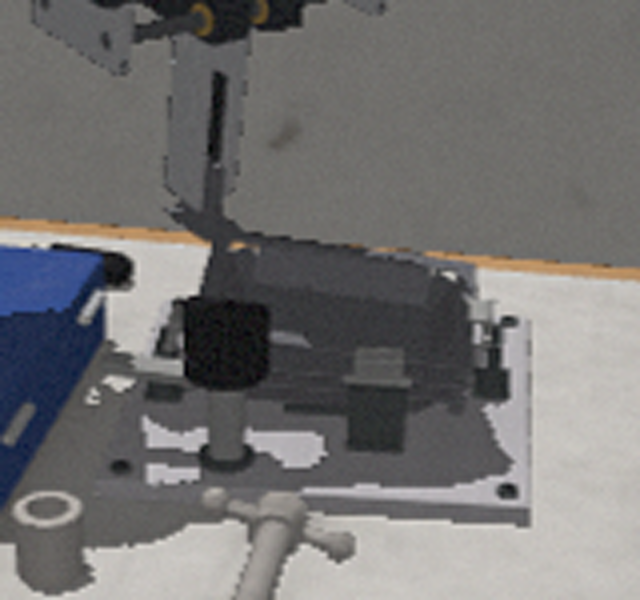

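The side view shows the tab in the fingers at (195,215) and the tab corner raised. The near flap (375,365) and the +x flap (485,340) are still on the rim. I'll check the corner heights.

Run:
```python
from h import *
s=snap('side');W=pts(s)
q=W-[O[0],O[1],0];c,sn=np.cos(YAW),np.sin(YAW);hx=(q[...,0]*c+q[...,1]*sn)*1e3;hy=(-q[...,0]*sn+q[...,1]*c)*1e3;z=W[...,2]*1e3
for n,b in dict(ny=((-60,10),(-53,-44)),py=((-50,10),(46,60)),px=((58,70),(-45,45)),tabc=((-70,-55),(40,56)),farc=((55,68),(-55,-40))).items():
    m=(hx>b[0][0])&(hx<b[0][1])&(hy>b[1][0])&(hy<b[1][1])&(z>35)&(z<75)
    A=np.c_[hx[m],hy[m],np.ones(m.sum())]
    print(n,m.sum(),np.percentile(z[m],[5,50,95]).round(1) if m.any() else '')
s=snap('top');W=pts(s)
q=W-[O[0],O[1],0];hx=(q[...,0]*c+q[...,1]*sn)*1e3;hy=(-q[...,0]*sn+q[...,1]*c)*1e3;z=W[...,2]*1e3
for n,b in dict(px_mid=((57,64),(20,45)),farc=((55,64),(-49,-42)),pxpy=((55,64),(42,49)),mxmy=((-62,-50),(-48,-42))).items():
    m=(hx>b[0][0])&(hx<b[0][1])&(hy>b[1][0])&(hy<b[1][1]);print(n,m.sum(),np.nanpercentile(z[m],[5,50,95]).round(1))
```

```text
ny 87 [35.5 47.7 51.6]
py 7 [55.6 60.7 62.1]
px 155 [41.8 46.  50.6]
tabc 55 [61.8 65.3 74.7]
farc 43 [35.2 42.2 43.9]
px_mid 36 [42.1 51.8 55. ]
farc 16 [44.2 46.7 48.3]
pxpy 19 [50.6 52.9 58.5]
mxmy 19 [55.  57.7 59.7]
```

Tab corner rim is about 65 mm up and the far corner is still at its seat (46.7 mm), so step 2 is met. I'll continue the peel until the last flaps let go, then lift.

Run:
```python
from h import *
o=get_obs()
R0=R.from_rotvec(o['tool_rot']).as_matrix();p0=o['eef_pos']
far=np.array([.5998,.1723,.0435]);d=far[:2]-p0[:2];d/=np.linalg.norm(d)
ax=-np.cross([d[0],d[1],0],[0,0,1])
if (R.from_rotvec(.1*ax).apply(p0-far))[2]<(p0-far)[2]: ax=-ax
for a in (2,4,6,7):
  Q=R.from_rotvec(np.deg2rad(a)*ax).as_matrix();print(a,delta(far+Q@(p0-far),Q@R0,p0,R0))
```

```text
2 (array([-0.4,  0. , -6.1]), array([0.21, 1.99, 0.  ]))
4 (array([ -1.1,   0.1, -12.2]), array([0.42, 3.98, 0.  ]))
6 (array([ -1.9,   0.2, -18.3]), array([0.63, 5.97, 0.  ]))
7 (array([ -2.4,   0.3, -21.4]), array([0.74, 6.96, 0.  ]))
```

```bash
python3 -m handwheel '[[-0.2,0,-3,0.1,1,0],[-0.4,0,-6.1,0.2,2,0],[-0.7,0,-9.2,0.3,3,0],[-1.1,0,-12.2,0.4,4,0],[-1.5,0.1,-15.3,0.5,5,0],[-1.9,0.2,-18.3,0.6,6,0],[-2.4,0.3,-21.4,0.7,7,0],[-2.4,0.3,-21.4,0.7,7,0],[-2.4,0.3,-21.4,0.7,7,0]]'
python3 - <<'E'
from h import *
o=get_obs();print(o['eef_pos'],o['ft_force'],o['wrist_torque'])
s=snap('side','s6.png')
cv2.imwrite('pics/s6c.png',cv2.resize(s['image'][170:320,235:395],None,fx=4,fy=4,interpolation=cv2.INTER_CUBIC))
R0=R.from_rotvec(o['tool_rot']).as_matrix();p0=o['eef_pos'];print(R0[:,2])
for dz in (.02,.06,.15): print(delta(p0+[0,0,dz],R0,p0,R0),delta(p0+[0,0,dz],Rdown(50.4)))
E
```

```text
time_s: 12.12
eef_pos: [0.4584, 0.2669, 0.095]
tool_rot: [-0.984, -2.729, -0.088]
ft_force: [-0.5, 4.1, -1.6]
grip_width: 0.083
[0.45835371 0.26692574 0.09497636] [-0.5170585   4.06805311 -1.55812629] [0.64276307 0.10252758 0.30767479]
[-0.20247374  0.13618835 -0.96977168]
(array([  4.9,  -0.5, -19.4]), array([0., 0., 0.])) (array([  4.9,  -0.5, -19.4]), array([ -1.4 , -14.04,  -0.03]))
(array([ 14.6,  -1.5, -58.2]), array([0., 0., 0.])) (array([ 14.6,  -1.4, -58.2]), array([ -1.4 , -14.04,  -0.03]))
(array([  36.4,   -3.6, -145.5]), array([0., 0., 0.])) (array([  36.5,   -3.6, -145.5]), array([ -1.4 , -14.04,  -0.03]))
```

View pics/s6c.png

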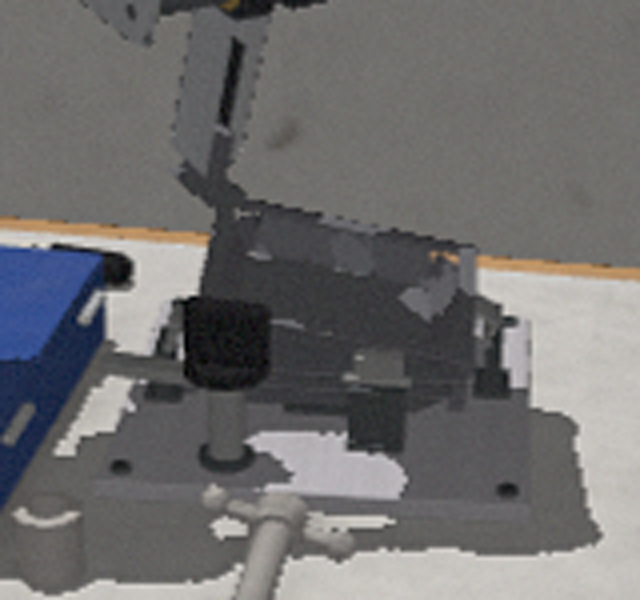

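The side view shows the tray tilted about 14°. The forces have dropped, so the flaps have nearly or fully let go. Lifting straight up, slowly.

```bash
python3 -m handwheel '[[0.7,0,-3,0,0,0],[1.5,0,-6,0,0,0],[2.2,-0.2,-9,0,0,0],[3,-0.3,-12,0,0,0],[3.7,-0.4,-15,0,0,0],[4.9,-0.5,-19.4,0,0,0],[4.9,-0.5,-19.4,0,0,0]]'
python3 - <<'E'
from h import *
o=get_obs();print(o['eef_pos'],o['ft_force'],o['wrist_torque'])
s=snap('side','s7.png')
cv2.imwrite('pics/s7c.png',cv2.resize(s['image'][150:320,235:395],None,fx=4,fy=3.5,interpolation=cv2.INTER_CUBIC))
E
```

```text
time_s: 13.05
eef_pos: [0.4592, 0.2667, 0.1153]
tool_rot: [-0.984, -2.731, -0.088]
ft_force: [-0.1, -0.0, -0.4]
grip_width: 0.081
[0.45919805 0.2666708  0.11532406] [-0.09742607 -0.00044949 -0.41708083] [ 0.02265311 -0.2302251  -0.00877948]
```

View pics/s7c.png

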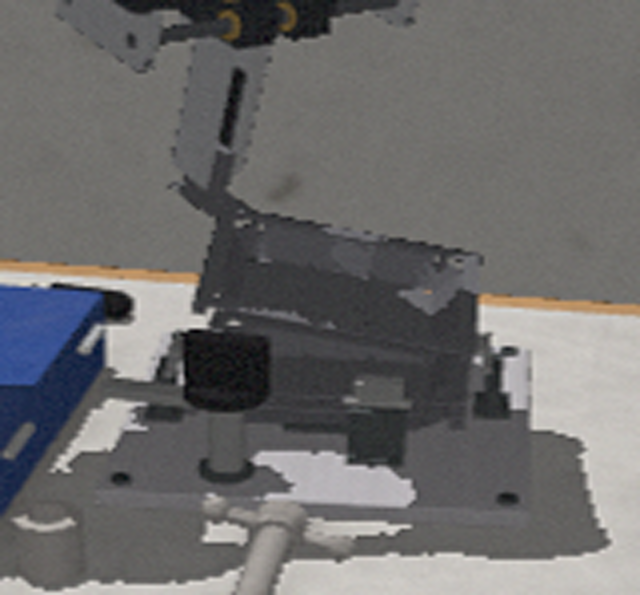

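The tray is free of the stack. Lifting further and levelling.

```bash
python3 -m handwheel '[[1,0,-4,0,0,0],[2.5,-0.2,-10,0,0,0],[4.4,-0.4,-17.5,0,0,0],[6.3,-0.6,-25,0,0,0],[8.8,-0.9,-35,0,0,0],[11.3,-1.1,-45,0,0,0],[13.8,-1.4,-55,0,0,0],[16.3,-1.6,-65,0,0,0],[18.8,-1.9,-75,0,-1,0],[21.3,-2.1,-85,-0.2,-3,0],[23.8,-2.4,-95,-0.5,-5,0],[25,-2.4,-100,-0.7,-7,0],[25.5,-2.5,-102,-0.9,-9,0],[25.5,-2.5,-102,-1.1,-11,0],[25.5,-2.5,-102,-1.3,-13,0],[25.5,-2.5,-102,-1.4,-14,0],[25.5,-2.5,-102,-1.4,-14,0],[25.5,-2.5,-102,-1.4,-14,0]]'
python3 - <<'E'
from h import *
o=get_obs();print(o['eef_pos'],o['ft_force'],o['wrist_torque'],o['joint_velocities'].round(4))
s=snap('side','s8.png');t=snap('top','t8.png')
Z=pts(t);q=Z-[O[0],O[1],0];c,sn=np.cos(YAW),np.sin(YAW);hx=(q[...,0]*c+q[...,1]*sn);hy=(-q[...,0]*sn+q[...,1]*c);z=Z[...,2]
m=(abs(hx)<.075)&(abs(hy)<.06)&(z>.16)&(z<.23)
n,l,st,_=cv2.connectedComponentsWithStats(m.astype(np.uint8));m=l==1+np.argmax(st[1:,4])
print(m.sum(),np.percentile(z[m],[5,25,50,75,95]))
for lo,hi in ((.165,.19),(.19,.205)):
  k=m&(z>lo)&(z<hi)
  if k.sum()>30:
    f=np.linalg.lstsq(np.c_[hx[k],hy[k],np.ones(k.sum())],z[k],rcond=None)[0];print(k.sum(),f)
cv2.imwrite('pics/s8c.png',cv2.resize(s['image'][60:330,215:415],None,fx=2.2,fy=2.2))
E
```

```text
time_s: 15.35
eef_pos: [0.4589, 0.2666, 0.2199]
tool_rot: [-1.065, -2.955, 0.0]
ft_force: [0.1, -0.0, -0.6]
grip_width: 0.08
[0.45891689 0.26661598 0.21991419] [ 0.13172664 -0.0346064  -0.63350569] [ 0.05629494 -0.06356874  0.01622786] [-0.0055  0.0033 -0.0028  0.0004  0.0018 -0.001 ]
4480 [0.19424671 0.19644559 0.20088604 0.2124283  0.21543581]
2579 [ 0.00195326 -0.00159906  0.19738552]
```

View pics/s8c.png

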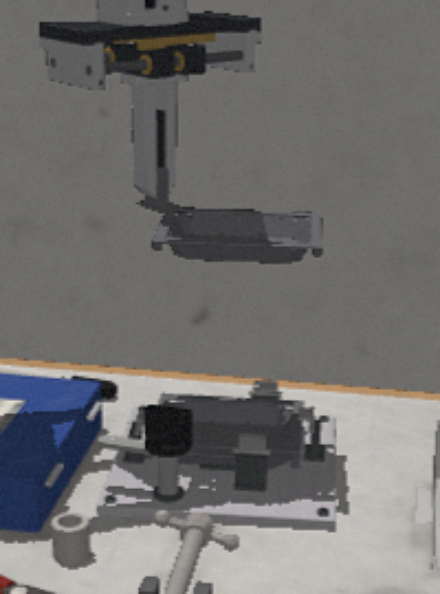

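View pics/t8.png

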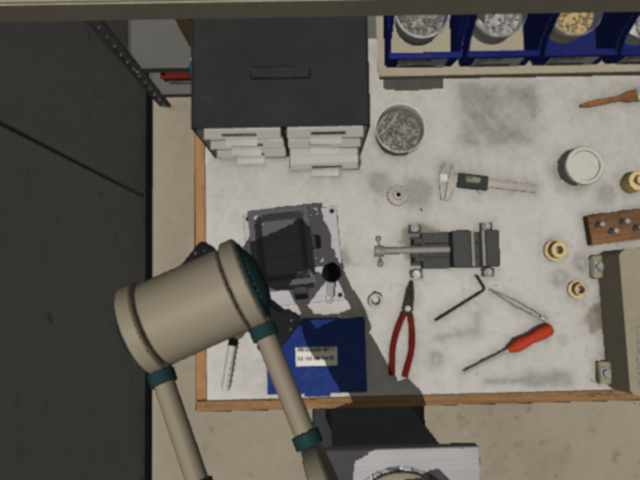

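The tray is level (slope under 0.003), with its underside at about 0.195 m. Both bystanders are at their old pixels. One last check on the lower trays' height and the stillness.

```bash
python3 -m handwheel '[[0,0,0,0,0,0],[0,0,0,0,0,0],[0,0,0,0,0,0],[0,0,0,0,0,0]]'
python3 - <<'E'
from h import *
c,sn=np.cos(YAW),np.sin(YAW)
s=snap('side');Z=pts(s);q=Z-[O[0],O[1],0];hx=(q[...,0]*c+q[...,1]*sn)*1e3;hy=(-q[...,0]*sn+q[...,1]*c)*1e3;z=Z[...,2]*1e3
m=(abs(hx)<66)&(abs(hy)<52)&(z>12)&(z<80);print(m.sum(),np.percentile(z[m],[50,90,97,99]).round(1))
k=m&(z>34)&(z<42);print('rim',k.sum(),np.percentile(hx[k],[2,98]),np.percentile(hy[k],[2,98]),np.linalg.lstsq(np.c_[hx[k],hy[k],np.ones(k.sum())],z[k],rcond=None)[0].round(3))
for n,b in dict(gear=(.6512,-.0098),bush=(.447,.041)).items():
  d=(np.hypot(Z[...,0]-b[0],Z[...,1]-b[1])<.04)&(Z[...,2]>.008);a=dict(np.load('/tmp/side.npz'))
  print(n,Z[d].mean(0))
o=get_obs();print(o['time_s'],o['joint_velocities'].round(4),o['eef_pos'])
E
```

```text
time_s: 15.95
eef_pos: [0.4588, 0.2666, 0.2201]
tool_rot: [1.065, 2.955, -0.0]
ft_force: [-0.2, 0.7, -0.7]
grip_width: 0.079
1379 [27.3 36.3 45.9 48.3]
rim 339 [-57.93187041  64.7688758 ] [-51.25671766  48.50553992] [ 3.0000e-03 -0.0000e+00  3.5684e+01]
gear [ 0.65613848 -0.01743546  0.01096573]
bush [0.44630456 0.03476744 0.02097451]
16.0 [-0.0002 -0.0011 -0.0005  0.0026  0.002   0.0015] [0.45876937 0.26665301 0.22008394]
```

```bash
python3 -c "
from plant import arm
print(arm.sign_off())"
```

```text
the job is handed in; nothing more can be done
None
```

I turned the clamp to its end stop, peeled the top tray off tab corner first, and handed the job in at about 16 s with the tray held up by its tab. The sign-off gives no verdict, so these are my own measurements:

- **Clamp:** the grip measured 1.41 rad from the camera after release. The resisting torque had risen to about 0.5 N m, which I took as the stop.
- **Peel:** at the check, the tab corner's rim top was about 65 mm above the bench. The far corner's was about 47 mm against a seated height of 46 mm. That puts the tab corner's underside at about 63 mm, above the 58.5 mm needed.
- **Final hold:** the tray is level to about 0.2°, its underside is about 195 mm above the bench, and joint speeds are below 0.003 rad/s. The finger width is 7.5 mm, on the 8 mm tab.
- **Lower trays:** the stack's rim is flat and within about 3 mm of centre. Its fitted height came out at about 36 mm against the 38 mm I expected, probably because much of what the camera saw was the rim's side.
- **Gear and bushing:** both are at the same pixels in the top picture as at the start. I did not compare their start and end positions in millimetres.

No check failed outright.

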